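Tighten a collet chuck with the tommy bar

ROBOT

A 6-joint arm with a two-finger parallel gripper is mounted at the origin on the work surface. World frame = base frame: x ahead of the robot, y to its left, z up, the work surface at z = 0. Lengths are in m, angles in rad, forces in N, time in s.
With the tool pointing down it reaches from about 0.25 to 0.8 m from the base axis. Payload 8.5 kg.
Tool frame: the origin (TCP) lies midway between the tips of the shut fingers; the grasp point (between the pads) lies 19 mm behind it; z points along the fingers, y is the line along which they close (so a half turn about z gives the same grasp; the last joint's range is limited). The gripper opens to 85 mm and grips with 20 to 120 N. Pads are 22 mm wide; open, the fingers measure 114 mm over their backs; the gripper's body (76 mm by 85 mm) begins 54 mm behind the grasp point. The pads swing forward as they close: fully open they stand 13 mm farther back than shut.
Start: joints at [-1.301, 0.238, -0.013, 1.319, 0, 1.571], TCP at [0.14, -0.506, 0.231] pointing down, gripper open.
Joint ranges: [-2.66, 2.66], [-1.03, 1.9], [-1.14, 1.46], [-1.82, 2.27], [-1.45, 1.34], [-3.14, 3.14]. Speed limits (rad/s): [2.22, 2.22, 2.79, 3.14, 3.14, 3.14].

INTERFACE

Orientations are given as a unit quaternion [x, y, z, w].
In Python, from workcell import env gives the robot as it stands.
- The arm moves only by the tool step_arm, never from a script. Its argument "targets" is one flat list of numbers, 7 for each row, row after row: the shift along the tool's x, y, z in units of 0.3 m (1.0 is 0.3 m), then the turn, a rotation vector about the tool's x, y, z in units of 180 degrees (1.0 is 180 degrees), then the closure, from -1 (fully open) to 1 (shut), so that 0 is half open. A call has 1 to 12 rows; each row is the pose to reach, as a shift and turn from the pose commanded when the call began, along the tool's axes at that moment, turning the shorter way round; what a row does not reach only later rows make up. A row lasts 1/10 s, in which the tool goes at most 50 mm and 8.59 degrees, less where a joint would pass 70% of its speed; a pose out of reach is approached as far as the arm can. A call with a number of a shift or a turn outside -1 to 1 is refused whole. A call with a gripper value outside its range is refused whole. The fingers move at their own pace and stop on an object; the grip force is fixed at half the most. Time passes only in rows, so rows that repeat a pose let the fingers close. It gives the time, the measured TCP pose, the force, the opening and the grip force at its end, in the units of the state.
- env.read_state(): the state, without advancing time (a new reading comes with each control period).
- env.get_image(name): name is "scene" or "top"; returns a dict with "color" (480x640x3 uint8, blue, green, red), "camera_matrix" (3x3 intrinsics, pixels), "D" ([k1, k2, p1, p2, k3] as OpenCV has them; the pictures are not rectified), "extrinsics" (4x4, takes a point from camera to world coordinates). Camera axes: x right, y up, looking along -z (the intrinsics and any distortion apply to the point x, -y, -z); pixel columns grow to the right and rows downward; lengths in m; the calibration is good to about 2 mm. A picture is of the moment at which its call begins. There is no depth.
- env.job_done(): hands the job in; it is judged then, once.
The state is a dict: "time": time; "joint_pos": joint angles; "joint_vel": joint speeds; "joint_efforts": joint torques, N m; "tool_pos": TCP position; "tool_rot": TCP orientation; "wrist_force": force on the tool from outside, world axes, zero at the start; "torque": the same for the moment, N m; "width": opening from 0.0 (shut) to 1.0 (fully open); "grasp_force": force on a finger pad.
Only numpy, scipy, OpenCV 4.12 (cv2) and the standard library are available. Lean on these libraries where they do the work, as an engineer would, in place of code of your own. Each camera call takes 0.05 s, during which the arm holds its last target. There are 200 camera calls.

TASK

The turned spindle is standing loose in the bench-mounted lathe chuck. Take the tommy bar off its notched rest and tighten the chuck's collar with it, clockwise seen from above, moving the bar on from hole to hole, until the jaws hold the soft wood snugly: stop when the collar pushes back with about 0.75 N m, felt with the bar held still, since much more crushes the wood. Then pull the bar out of the chuck and lay it back in the two notches of its rest; handle the collar and the spindle only with the bar, and leave the other things on the bench alone.

Things in the scene. Friction and masses are not known exactly. Their poses are not given: they have to be found in the camera images.
- chuck: Lathe collet chuck standing upright on a bench mount (round grey foot 124 mm across, bolted down); fixed. Origin: on the chuck's vertical axis at the bench top. From the bench up: foot, post, steel body 90 mm across (42 to 68 mm high), a stretch of thread, the collar (to about 110 mm), and four steel jaws that stand up out of the collar's middle to 135 mm.
- collar: The chuck's threaded closing collar: aluminium ring, 100 mm across, 28 mm high. Origin: on the axis, in its underside, about 80 mm above the bench. Eight level radial holes in its rim, 45 degrees apart, their axes 14 mm above the origin; its x axis points out along one. Right-hand thread: clockwise from above it sinks 12 mm a turn and closes the jaws. It stays where it is left.
- collar_hole (a point): Centre of the mouth of one of the collar's eight holes, 50 mm from the axis. Each hole is round, 12 mm wide and 20 mm deep (its bottom 30 mm from the axis). Slack, the collar turns with 0.1 to 0.25 N m; after 0.6 to 2.2 rad from the start (it differs) the jaws meet the wood and the moment begins to climb. A bar held stiffly in line bears on this mouth: 1 N m is 20 N sideways at the hand.
- jaw0: One of four steel jaws round the spindle, tops 135 mm above the bench; all close together. Origin: 85 mm up, on the chuck's axis when fully open; x: the way it closes. Pressing on the wood they raise the moment on the collar by 0.04 to 0.1 N m per 0.1 rad. With the bar held still: under 0.6 N m is too loose, 0.75 is right, over 0.95 crushes the wood; while turning it reads up to half more.
- blank: Pale half-turned wooden spindle, 138 mm tall, about 40 mm thick where the jaws take it, standing upright and loose in the chuck's jaws. Origin: centre of its foot, 88 mm above the bench; z up.
- bar: Tommy bar: straight round steel rod 180 mm long, 10 mm thick, with rounded ends, one half dipped in red plastic, 110 g. Origin: its middle (its centre of mass). Its x axis runs along the rod towards the bare steel end, which goes into the holes. At the start it lies level in the notches of the rest, the bare end pointing away from the robot.
- bar_tip (a point): The bare steel end of the tommy bar, 90 mm from its middle.
- rest: Wooden rest for the bar, fixed: board 190 x 75 x 10 mm with two notched cleats (60 mm wide, 45 mm tall, 16 mm thick) across it, 124 mm apart centre to centre. Origin: middle of the board's underside; x axis along the bar. The bar lies along x in the two open-topped notches (20 mm wide on top), its axis 35 mm above the bench, its middle within 20 mm of the rest's.
- tape: Red and black tape measure, 75 x 40 x 70 mm, standing on the bench. Origin: centre of its underside. To be left alone.
- square: Steel combination square lying on the bench, blade 200 mm long. Origin: near the stock, on the bench. To be left alone.
- offcut: Black panel offcut, 160 x 90 x 18 mm, lying on the bench. Origin: centre of its underside. To be left alone.
- glue: Yellow closed glue bottle, 58 mm across, 170 mm tall, standing. Origin: centre of its underside. To be left alone.
Things that resemble listed ones, but are neither listed nor needed, are in the scene too. Of the things that look like the bar, the middle-sized one is meant.

How it is judged:
On the way, in this order (a step that is already met when the one before it is completed fails the run):
1. the bar's bare end is in a hole of the collar (horizontal distance between bar_tip and collar below 0.041 m and z of bar_tip in the frame of collar between 0.008 and 0.02 m), for 0.1 s.
2. with the bar in a hole, the collar is turned until each jaw presses on the spindle with more than 10 N (contact force between jaw0 and blank above 10 N and horizontal distance between bar_tip and collar below 0.043 m), for 0.2 s.
At the end, for the whole second after the job is handed in: Each jaw presses on the spindle with more than 10 N (about 0.55 N m on the collar), the spindle stands upright, centred within 3 mm and down on its seat, and the bar is out of the chuck and lies at rest in both notches of its rest, its middle within 25 mm of the rest's middle (contact force between jaw0 and blank above 10 N and angle between blank's own z axis and vertical below 0.05 rad and horizontal distance between blank and chuck below 0.003 m and z of blank in the frame of chuck below 0.091 m and horizontal distance between bar and rest below 0.025 m and z of bar in the frame of rest between 0.031 and 0.039 m and angle between the x axis of bar and the x axis of rest, either way round below 0.08 rad and linear speed of bar below 0.02 m/s); the robot touches nothing.
It fails at once if a jaw presses on the spindle with more than 40 N (about 0.95 N m on the collar, bar held still): the wood is crushed (contact force between jaw0 and blank above 40 N).
It fails at once if the hand pushes on the chuck or the spindle with more than 5 N (contact force between any of the fingers, the arm and chuck above 5 N or contact force between any of the fingers, the arm and blank above 5 N).
It fails at once if the spindle is tipped (angle between blank's own z axis and vertical above 0.15 rad).
It fails at once if another thing on the bench is moved more than 30 mm (distance of any of tape, square, offcut, glue from where it was at the start of the episode above 0.03 m).
It also fails if it takes over 72 s, if anything falls off the work surface, if the arm or the gripper's body presses on something with over 40 N, if the wrist force passes 120 N, or if a joint passes its speed limit or range.

## Working session

There is one attempt and no reset: what is moved stays moved. The work goes in short steps, Python scripts to look and compute and a tool call to move; the robot and the scene stay as the last step left them, time stands still between calls to the robot, and variables do not carry over. Pictures are saved under pics/ and viewed, at most 10 in all, crops included, and the job is handed in when it is done.

Besides the shell and the picture viewer there is one more tool, called after "Request:" as name(argument=value, ...) on one line, values as JSON. step_arm: Moves the arm, as the interface text tells. Its arguments: {"type":"object","properties":{"targets":{"type":"array"}},"required":["targets"]}

```bash
ls; mkdir -p pics; python3 - <<'E'
from workcell import env
import cv2,numpy as np
for n in("scene","top"):
    d=env.get_image(n); cv2.imwrite(f"pics/{n}0.png",d["color"])
    print(n,d["camera_matrix"],d["D"],d["extrinsics"])
print(env.read_state())
E
```

```text
pics
scene [[467.26916244   0.         320.71987745]
 [  0.         467.26916244 242.513286  ]
 [  0.           0.           1.        ]] [-0.0707043  0.         0.         0.         0.       ] [[-0.04903847 -0.82276571  0.56626126  1.11578191]
 [ 0.99872126 -0.03341577  0.03793729  0.06844117]
 [-0.01229144  0.56739754  0.82335226  0.90560048]
 [ 0.          0.          0.          1.        ]]
top [[536.82345894   0.         320.05495091]
 [  0.         536.82345894 239.98990822]
 [  0.           0.           1.        ]] [-0.06804884  0.          0.          0.          0.        ] [[ 1.27499156e-01  9.63496556e-01 -2.35411028e-01  3.23581580e-01]
 [-9.91838325e-01  1.24056305e-01 -2.94409619e-02  1.99774395e-02]
 [ 8.37956869e-04  2.37243378e-01  9.71449884e-01  1.16088922e+00]
 [ 0.00000000e+00  0.00000000e+00  0.00000000e+00  1.00000000e+00]]
{'time': 0.1, 'joint_pos': array([-1.30100543e+00,  2.38755173e-01, -1.41390839e-02,  1.31921993e+00,
       -2.74184407e-05,  1.57077978e+00]), 'joint_vel': array([ 0.00063456, -0.00083188,  0.00032533,  0.00123271,  0.00034505,
        0.00037142]), 'joint_efforts': array([ 3.90660818e-03, -5.39724040e+01,  3.46996808e+01,  1.34833180e-02,
        9.91904108e-05,  1.85901939e-05]), 'tool_pos': array([ 0.1398226, -0.5056587,  0.2307359]), 'tool_rot': array([ 9.90914068e-01,  1.34494889e-01, -1.02196682e-04, -6.51101529e-04]), 'wrist_force': array([ 0.26103248,  0.33559512, -0.1292564 ]), 'torque': array([-0.03132288, -0.01846086, -0.05136567]), 'grasp_force': 0.0, 'width': 0.9976769966931723}
```

View pics/scene0.png

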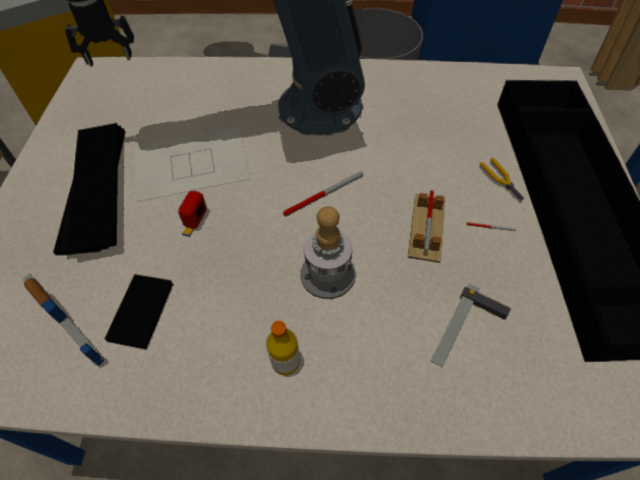

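View pics/top0.png

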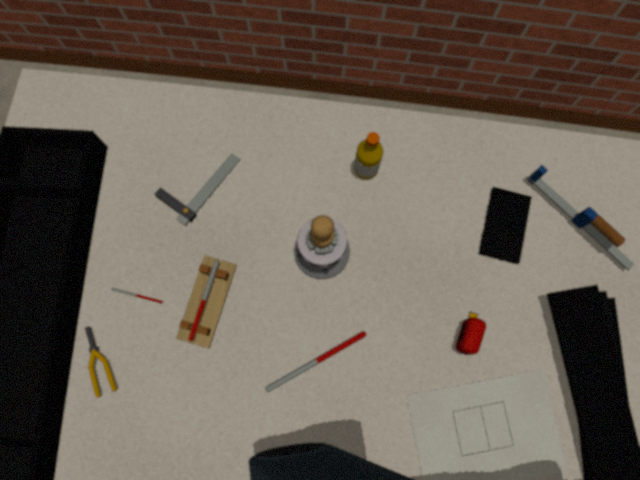

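The top view shows the bar on its rest, with the bare end near (215,262) and the red end near (193,340). The chuck is near (322,248). The longer and the tiny look-alike bars lie loose. Next I'll crop the chuck and the rest.

```bash
cat > h.py <<'E'
import cv2,numpy as np
from scipy.spatial.transform import Rotation as R
def ray(d,uv):
    p=cv2.undistortPoints(np.array(uv,float).reshape(-1,1,2),d["camera_matrix"],d["D"]).reshape(-1,2)
    E=d["extrinsics"]; v=np.c_[p[:,0],-p[:,1],-np.ones(len(p))]@E[:3,:3].T
    return E[:3,3],v
def plane(d,uv,z):
    o,v=ray(d,uv); return o+v*((z-o[2])/v[:,2])[:,None]
def proj(d,X):
    E=d["extrinsics"]; c=(np.atleast_2d(X)-E[:3,3])@E[:3,:3]; c=c*[1,-1,-1]
    return cv2.projectPoints(c,np.zeros(3),np.zeros(3),d["camera_matrix"],d["D"])[0].reshape(-1,2)
def move(s,p,q):
    "row numbers from state s pose to pos p, quat q"
    r=R.from_quat(s["tool_rot"]); return np.r_[r.inv().apply(np.array(p)-s["tool_pos"])/.3,(r.inv()*R.from_quat(q)).as_rotvec()/np.pi]
E
python3 - <<'E'
from workcell import env
from h import *
T=env.get_image("top");S=env.get_image("scene")
a=T["color"][205:285,275:375];b=S["color"][195:300,280:380]
a=cv2.resize(a,None,fx=4,fy=4,interpolation=cv2.INTER_CUBIC);b=cv2.resize(b,None,fx=4,fy=4,interpolation=cv2.INTER_CUBIC)
o=np.zeros((420,800,3),np.uint8);o[:320,:400]=a;o[:420,400:]=b
cv2.imwrite("pics/c1.png",np.clip(o*1.6,0,255).astype(np.uint8))
# bar: red half and steel inside rest region in top
im=T["color"].astype(int)
hsv=cv2.cvtColor(T["color"],cv2.COLOR_BGR2HSV)
red=((hsv[...,0]<6)|(hsv[...,0]>172))&(hsv[...,1]>160)&(hsv[...,2]>60)
m=np.zeros_like(red);m[255:350,175:240]=1
v,u=np.nonzero(red&m);P=plane(T,np.c_[u,v],.035);print("red n",len(u),P.mean(0))
c=P[:,:2].mean(0);w=np.linalg.svd(P[:,:2]-c)[2][0];t=(P[:,:2]-c)@w;print(w,np.degrees(np.arctan2(w[1],w[0])),t.min(),t.max(),c+w*t.min(),c+w*t.max())
# board mask
wood=(hsv[...,0]>8)&(hsv[...,0]<25)&(hsv[...,1]>90)&m
n=(wood|(red&m)).astype(np.uint8);cs=max(cv2.findContours(cv2.morphologyEx(n,cv2.MORPH_CLOSE,np.ones((7,7))),0,2)[0],key=cv2.contourArea)
bx=cv2.boxPoints(cv2.minAreaRect(cs));Q=plane(T,bx,.01);print("board",bx,Q,Q.mean(0))
z=[(193,340),(215,262)];print(plane(T,z,.035))
print("chuck foot guess",plane(T,[(322,250)],.11))
E
```

```text
red n 146 [0.39288533 0.28831837 0.035     ]
[-0.98883599  0.14900802] 171.43055577313197 -0.043142977852150516 0.04162457287264733 [0.43554666 0.28188972] [0.35172546 0.29452077]
board [[175.30002 337.10004]
 [203.00003 254.     ]
 [236.00003 265.     ]
 [208.30002 348.10004]] [[0.35216484 0.33323607 0.01      ]
 [0.53812895 0.30619263 0.01      ]
 [0.52320238 0.22989792 0.01      ]
 [0.33887502 0.25924638 0.01      ]] [0.4380928  0.28214325 0.01      ]
[[0.35063544 0.28857091 0.035     ]
 [0.51951037 0.27119771 0.035     ]]
chuck foot guess [[0.5582391  0.04532043 0.11      ]]
```

View pics/c1.png

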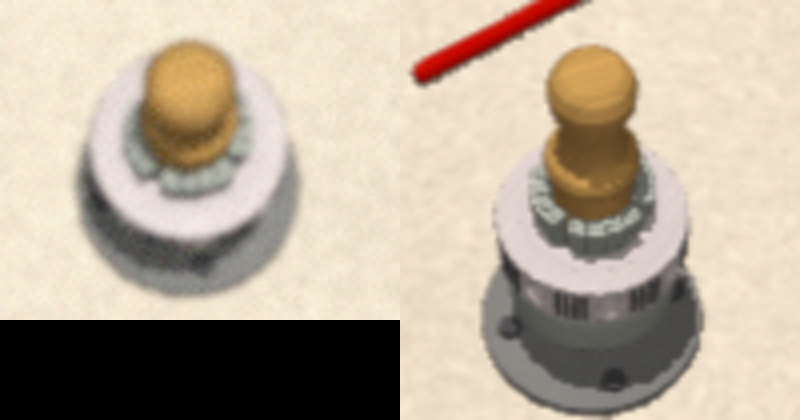

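The crop shows the collar's rim with dark marks on its side, and the spindle and jaws on top. I'll fit the chuck axis and unwrap the collar rim to see the holes.

```bash
python3 - <<'E'
from workcell import env
from h import *
from scipy.optimize import least_squares
I={n:env.get_image(n) for n in("top","scene")}
for n,(u0,u1,v0,v1) in {"top":(270,380,200,290),"scene":(280,380,195,305)}.items():
    d=I[n];hsv=cv2.cvtColor(d["color"],cv2.COLOR_BGR2HSV);c=d["color"].astype(int)
    print(n,[c[v,u].tolist() for v,u in ((255,310),(243,340),(280,360))])
    # pinkish-light collar: b>=g ; bench: b<g<r
    m=((c[...,0]-c[...,1]>-3)&(c.max(2)>105)).astype(np.uint8);k=np.zeros_like(m);k[v0:v1,u0:u1]=1;m&=k
    m=cv2.morphologyEx(m,cv2.MORPH_OPEN,np.ones((2,2)));cv2.imwrite(f"pics/m_{n}.png",m*255)
    cs=max(cv2.findContours(m,0,2)[0],key=cv2.contourArea);h=cv2.convexHull(cs).reshape(-1,2)
    for z in(.105,.108,.111):
        P=plane(d,h,z)[:,:2]
        f=least_squares(lambda q:np.hypot(*(P-q[:2]).T)-q[2],[.556,.045,.05],loss="soft_l1",f_scale=.001)
        print(z,f.x.round(4),np.abs(f.fun).max().round(4))
    # foot: dark grey hull incl. everything not bench
    g=((c.max(2)-c.min(2)<14)&(c.max(2)<115)).astype(np.uint8)&k
    cs=max(cv2.findContours(g,0,2)[0],key=cv2.contourArea);h=cv2.convexHull(cs).reshape(-1,2);cv2.imwrite(f"pics/f_{n}.png",g*255)
    print("foot box",cv2.boundingRect(h))
E
```

```text
top [[137, 140, 147], [138, 140, 147], [130, 145, 151]]
0.105 [0.5557 0.0174 0.0152] 0.0058
0.108 [0.555  0.0174 0.0152] 0.0058
0.111 [0.5543 0.0175 0.0151] 0.0058
foot box (294, 241, 56, 38)
scene [[129, 131, 140], [60, 65, 64], [131, 145, 155]]
0.105 [0.6149 0.0378 0.0133] 0.0018
0.108 [0.6167 0.0379 0.0133] 0.0018
0.111 [0.6186 0.038  0.0132] 0.0018
foot box (301, 252, 55, 47)
```

```bash
python3 - <<'E'
from workcell import env
from h import *
from scipy.optimize import least_squares
out=np.zeros((600,800,3),np.uint8)
for i,(n,(u0,u1,v0,v1)) in enumerate({"top":(270,380,200,290),"scene":(280,380,195,305)}.items()):
    N=[env.get_image(n) for _ in range(6)];d=N[0];A=np.mean([x["color"].astype(float) for x in N],0);d["avg"]=A
    b,g,r=cv2.split(A);m=((g-b<8)&(b>105)&(r-b<16)).astype(np.uint8);k=np.zeros_like(m);k[v0:v1,u0:u1]=1;m&=k
    m=cv2.morphologyEx(m,cv2.MORPH_OPEN,np.ones((3,3)))
    cs=max(cv2.findContours(m,0,cv2.CHAIN_APPROX_NONE)[0],key=cv2.contourArea);h=cv2.convexHull(cs).reshape(-1,2)
    print(n,cv2.boundingRect(h))
    for z in(.105,.108,.111):
        P=plane(d,h,z)[:,:2]
        f=least_squares(lambda q:np.hypot(*(P-q[:2]).T)-q[2],[.556,.04,.05],loss="soft_l1",f_scale=.0005)
        print(z,f.x.round(4),np.abs(f.fun).max().round(4))
        if z==.108:c=f.x[:2]
    # unwrap around c
    az0=np.degrees(np.arctan2(*(d["extrinsics"][:2,3]-c)[::-1]));az=az0+np.linspace(-80,80,800);zz=np.linspace(.125,.06,140)
    a,zg=np.meshgrid(np.radians(az),zz);X=np.c_[(c[0]+.05*np.cos(a)).ravel(),(c[1]+.05*np.sin(a)).ravel(),zg.ravel()]
    uv=proj(d,X).astype(np.float32).reshape(140,800,2)
    W=cv2.remap(A.astype(np.float32),uv[...,0],uv[...,1],cv2.INTER_CUBIC)
    out[i*150:i*150+140]=np.clip(W*1.7,0,255);print("az0",az0)
    out[300:,i*400:i*400+400]=cv2.resize(np.clip(A[(225,220)[i]:(285,280)[i],(280,288)[i]:(360,368)[i]]*1.7,0,255).astype(np.uint8),(400,300),interpolation=cv2.INTER_CUBIC)
for t in range(-80,81,10): cv2.line(out,(int((t+80)*5),140),(int((t+80)*5),149),(0,255,0),1)
for i in(0,1):
  for z in(.108,.094,.08): y=int(150*i+(.125-z)/.065*139);out[y,::20]=(0,0,255)
cv2.imwrite("pics/unw.png",out)
E
```

```text
top (297, 221, 51, 44)
0.105 [0.5802 0.0485 0.0498] 0.0034
0.108 [0.5795 0.0484 0.0496] 0.0034
0.111 [0.5787 0.0483 0.0495] 0.0034
az0 -173.66726662612382
scene (304, 233, 48, 35)
0.105 [0.5773 0.0459 0.0491] 0.0025
0.108 [0.5793 0.046  0.049 ] 0.0025
0.111 [0.5813 0.0461 0.0488] 0.0025
az0 2.3917143435597734
```

View pics/unw.png

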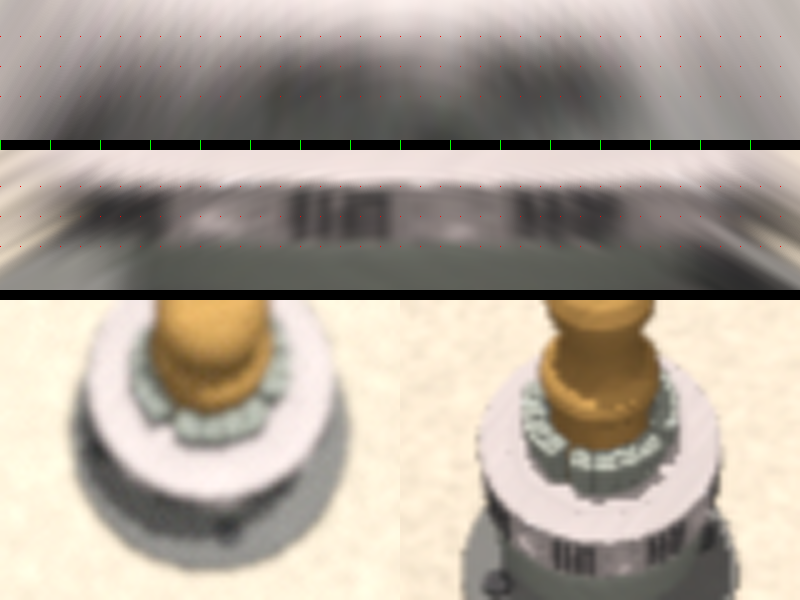

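```bash
python3 - <<'E'
from workcell import env
from h import *
A=np.mean([env.get_image("scene")["color"].astype(float) for _ in range(8)],0)
c=A[243:280,300:357]
o=cv2.resize(c,None,fx=14,fy=14,interpolation=cv2.INTER_CUBIC)
o=np.clip((o-30)*2.0,0,255);cv2.imwrite("pics/z1.png",o.astype(np.uint8));print(o.shape)
E
```

```text
(518, 798, 3)
```

View pics/z1.png

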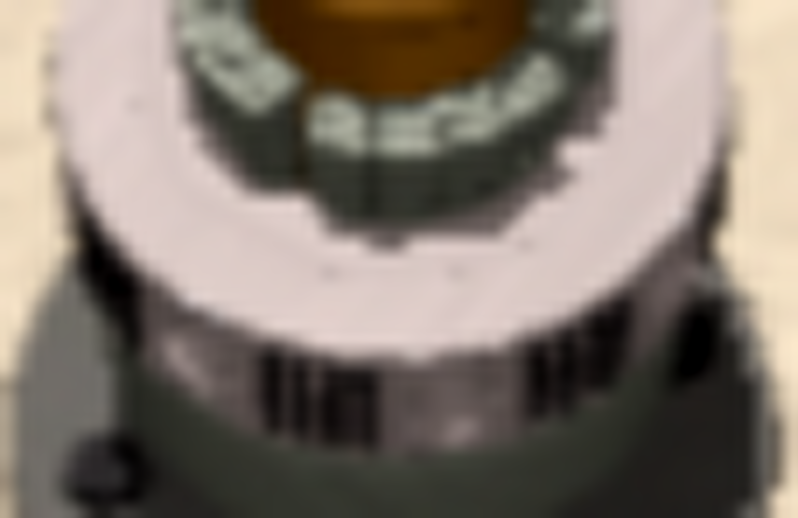

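The bright spots at about (333,274) and (313,268) in the scene image are the lit lower lips of two holes. They sit midway between dark knurl patches, so the hole azimuths are about 13.2°+45°k. The chuck axis is near (0.579, 0.047). I'll start moving.

```bash
cat >> h.py <<'E'
def down(yaw): # tool down, tool x at yaw (deg)
    return (R.from_euler("z",yaw,degrees=True)*R.from_euler("x",180,degrees=True)).as_quat()
E
python3 - <<'E'
from workcell import env
from h import *
s=env.read_state()
print(R.from_quat(s["tool_rot"]).as_matrix().round(3))
print(move(s,[.30,-.115,.2],down(90)).round(4))
E
```

```text
[[ 0.964  0.267 -0.   ]
 [ 0.267 -0.964  0.   ]
 [-0.    -0.    -1.   ]]
[ 0.8616 -1.1138  0.1044 -0.     -0.     -0.4141]
```

Request:
step_arm(targets=[0.75,-0.97,0.1,0,0,-0.414,-1,0.75,-0.97,0.1,0,0,-0.414,-1,0.75,-0.97,0.1,0,0,-0.414,-1,0.75,-0.97,0.1,0,0,-0.414,-1,0.75,-0.97,0.1,0,0,-0.414,-1,0.75,-0.97,0.1,0,0,-0.414,-1,0.75,-0.97,0.1,0,0,-0.414,-1,0.75,-0.97,0.1,0,0,-0.414,-1,0.75,-0.97,0.1,0,0,-0.414,-1,0.75,-0.97,0.1,0,0,-0.414,-1])

```text
time: 2.3
tool_pos: [0.2795, -0.1649, 0.2015]
tool_rot: [0.706, 0.708, 0.0, 0.0]
wrist_force: [-0.3, 0.6, 0.7]
width: 1.0
grasp_force: 0.0
```

```bash
cat > m.py <<'E'
import sys
from workcell import env
from h import *
s=env.read_state();a=[float(x) for x in sys.argv[1:]]
print(s["time"],s["tool_pos"].round(4),"yaw",R.from_quat(s["tool_rot"]).as_euler("ZYX",degrees=True).round(2),s["joint_pos"].round(2),"F",s["wrist_force"].round(2),"T",s["torque"].round(3),s["width"],s["grasp_force"])
for i in range(0,len(a),4): print(move(s,a[i:i+3],down(a[i+3])).round(4))
E
python3 m.py .465 .2775 .12 171.4 .465 .2775 .017 171.4
```

```text
2.3 [ 0.2795 -0.1649  0.2015] yaw [9.0190e+01 1.0000e-02 1.7998e+02] [-0.53 -0.1  -0.46  1.21  0.    1.03] F [-0.28  0.6   0.71] T [0.049 0.002 0.003] 0.9996791091575367 0.0
[ 1.4726e+00  6.2310e-01  2.7150e-01  1.0000e-04  2.0000e-04 -4.5120e-01]
[ 1.4727e+00  6.2290e-01  6.1480e-01  1.0000e-04  2.0000e-04 -4.5120e-01]
```

Request:
step_arm(targets=[0.99,0.42,0.2,0,0,-0.45,-1,0.99,0.42,0.2,0,0,-0.45,-1,0.99,0.42,0.2,0,0,-0.45,-1,0.99,0.42,0.2,0,0,-0.45,-1,0.99,0.42,0.2,0,0,-0.45,-1,0.99,0.42,0.2,0,0,-0.45,-1,0.99,0.42,0.2,0,0,-0.45,-1,0.99,0.42,0.2,0,0,-0.45,-1,0.99,0.42,0.2,0,0,-0.45,-1])

```text
time: 3.2
tool_pos: [0.4057, 0.1319, 0.1408]
tool_rot: [0.109, 0.994, -0.0, -0.0]
wrist_force: [-0.1, -0.6, -0.0]
width: 0.997
grasp_force: 0.0
```

```bash
python3 m.py .465 .2775 .10 171.4 .465 .2775 .017 171.4
```

```text
3.2 [0.4057 0.1319 0.1408] yaw [ 1.6752e+02 -5.0000e-02 -1.7997e+02] [ 0.31  0.13 -0.4   1.05  0.    0.53] F [-0.08 -0.57 -0.01] T [-0.074  0.009 -0.003] 0.9974569326406898 0.0
[-8.820e-02  5.168e-01  1.357e-01 -2.000e-04 -3.000e-04 -2.150e-02]
[-8.840e-02  5.169e-01  4.124e-01 -2.000e-04 -3.000e-04 -2.150e-02]
```

Request:
step_arm(targets=[-0.088,0.517,0.136,0,0,-0.0215,-1,-0.088,0.517,0.136,0,0,-0.0215,-1,-0.088,0.517,0.136,0,0,-0.0215,-1,-0.088,0.517,0.136,0,0,-0.0215,-1,-0.088,0.517,0.136,0,0,-0.0215,-1,-0.088,0.517,0.136,0,0,-0.0215,-1])

```text
time: 3.8
tool_pos: [0.4648, 0.2758, 0.1003]
tool_rot: [0.078, 0.997, -0.001, -0.001]
wrist_force: [0.4, -0.9, -0.8]
width: 1.001
grasp_force: 0.0
```

```bash
python3 m.py  .465 .2775 .017 171.4; python3 - <<'E'
from workcell import env
from h import *
d=env.get_image("scene");c=d["color"][175:275,380:480];cv2.imwrite("pics/g1.png",np.clip(cv2.resize(c,None,fx=5,fy=5)*1.4,0,255).astype(np.uint8))
E
```

```text
3.8 [0.4648 0.2758 0.1003] yaw [ 1.7107e+02 -6.0000e-02 -1.7994e+02] [ 0.54  0.34 -0.22  1.01 -0.    0.69] F [ 0.36 -0.91 -0.83] T [ 0.014  0.001 -0.002] 1.0014344247677829 0.0
[-0.      0.0059  0.2776 -0.0003 -0.0003 -0.0018]
```

View pics/g1.png

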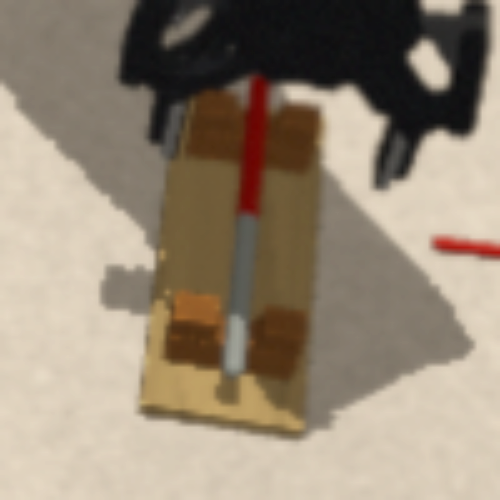

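The gripper straddles the bar with the cleats clear. The red/steel border is at about (429.4, 217.6) in the scene image.

```bash
python3 - <<'E'
from workcell import env
from h import *
d=env.get_image("scene")
print(plane(d,[(429.4,217.6),(427,248),(429,212)],.037))
E
```

```text
[[0.43718406 0.27963962 0.037     ]
 [0.52364774 0.26707531 0.037     ]
 [0.4204422  0.28010178 0.037     ]]
```

Request:
step_arm(targets=[0,0.004,0.12,0,0,0,-1,0,0.004,0.24,0,0,0,-1,0,0.004,0.277,0,0,0,-1,0,0.004,0.277,0,0,0,-1])

```text
time: 4.3
tool_pos: [0.4643, 0.2767, 0.0168]
tool_rot: [0.077, 0.997, -0.001, -0.001]
wrist_force: [0.3, 0.6, -0.6]
width: 1.001
grasp_force: 0.0
```

Request:
step_arm(targets=[0,0,0,0,0,0,1,0,0,0,0,0,0,1,0,0,0,0,0,0,1,0,0,0,0,0,0,1,0,0,0,0,0,0,1,0,0,0,0,0,0,1,0,0,0,0,0,0,1,0,0,0,0,0,0,1])

```text
time: 5.1
tool_pos: [0.4655, 0.2783, 0.018]
tool_rot: [0.077, 0.997, 0.0, 0.0]
wrist_force: [-0.6, -0.4, 6.3]
width: 0.088
grasp_force: 58.5
```

```bash
python3 m.py
```

```text
5.1 [0.4655 0.2783 0.018 ] yaw [1.7119e+02 3.0000e-02 1.7997e+02] [ 0.54  0.43 -0.33  0.82  0.    0.69] F [-0.57 -0.37  6.27] T [-0.147  0.162 -0.065] 0.08764377590863162 58.5468864440918
```

Request:
step_arm(targets=[0,0,-0.15,0,0,0,1,0,0,-0.3,0,0,0,1,0,0,-0.45,0,0,0,1,0,0,-0.53,0,0,0,1,0,0,-0.53,0,0,0,1])

```text
time: 5.6
tool_pos: [0.4669, 0.2792, 0.1801]
tool_rot: [0.077, 0.997, 0.002, 0.003]
wrist_force: [-0.1, -0.6, -2.1]
width: 0.092
grasp_force: 58.9
```

```bash
python3 m.py .43 -.06 .18 238.2
```

```text
5.6 [0.4669 0.2792 0.1801] yaw [171.2    0.27 179.76] [ 0.54  0.29 -0.08  1.2   0.    0.69] F [-0.05 -0.57 -2.09] T [ 0.013 -0.08  -0.012] 0.09212392038426234 58.87734889984131
[-5.1300e-02 -1.1361e+00 -4.0000e-03  3.0000e-04  2.1000e-03 -3.7220e-01]
```

Request:
step_arm(targets=[-0.05,-0.99,0,0,0,-0.372,1,-0.05,-0.99,0,0,0,-0.372,1,-0.05,-0.99,0,0,0,-0.372,1,-0.05,-0.99,0,0,0,-0.372,1,-0.05,-0.99,0,0,0,-0.372,1,-0.05,-0.99,0,0,0,-0.372,1,-0.05,-0.99,0,0,0,-0.372,1,-0.05,-0.99,0,0,0,-0.372,1,-0.05,-0.99,0,0,0,-0.372,1])

```text
time: 6.5
tool_pos: [0.4337, -0.0187, 0.1752]
tool_rot: [-0.487, 0.873, 0.001, -0.001]
wrist_force: [0.0, 0.0, -1.5]
width: 0.089
grasp_force: 58.9
```

```bash
python3 m.py .49 -.085 .10 238.2 .513 -.06 .077 238.2
```

```text
6.5 [ 0.4337 -0.0187  0.1752] yaw [-1.2166e+02 -5.0000e-02  1.7989e+02] [-0.04  0.11 -0.32  1.14  0.   -1.06] F [ 0.    0.01 -1.54] T [ 0.025 -0.028  0.033] 0.08860740920588375 58.911808133125305
[ 0.0896 -0.2762  0.2501  0.0006 -0.0003  0.0008]
[-2.160e-02 -2.978e-01  3.266e-01  6.000e-04 -3.000e-04  8.000e-04]
```

Request:
step_arm(targets=[0.09,-0.276,0.15,0,0,0.001,1,0.09,-0.276,0.25,0,0,0.001,1,0.02,-0.297,0.327,0,0,0.001,1,-0.005,-0.298,0.327,0,0,0.001,1,-0.005,-0.298,0.327,0,0,0.001,1])

```text
time: 7.0
tool_pos: [0.5104, -0.0628, 0.0768]
tool_rot: [-0.485, 0.875, 0.001, -0.002]
wrist_force: [0.1, 0.4, -0.6]
width: 0.09
grasp_force: 59.0
```

```bash
python3 m.py .513 -.06 .077 238.2; python3 - <<'E'
from workcell import env
from h import *
o=np.zeros((600,800,3),np.uint8)
for i,(n,u,v) in enumerate((("top",320,255),("scene",320,240))):
    d=env.get_image(n);s=env.read_state();c=np.array([.5794,.0472,.094])
    p=s["tool_pos"]+[0,0,.017];Rm=R.from_quat(s["tool_rot"]).as_matrix();t=p-Rm[:,0]*.0607
    uv=proj(d,[t,p]);print(n,uv)
    a=cv2.resize(d["color"][v-60:v+60,u-40:u+40],None,fx=5,fy=5,interpolation=cv2.INTER_CUBIC);o[:,i*400:i*400+400]=np.clip(a*1.5,0,255)
    for q in uv: cv2.circle(o,(int((q[0]-u+40.5)*5)+i*400,int((q[1]-v+60.5)*5)),3,(0,255,0),-1)
cv2.imwrite("pics/p1.png",o)
E
```

```text
7.0 [ 0.5104 -0.0628  0.0768] yaw [-1.2198e+02 -8.0000e-02  1.7978e+02] [-0.12  0.32 -0.31  0.94  0.   -1.14] F [ 0.08  0.42 -0.57] T [ 0.092 -0.045 -0.025] 0.09024101656957936 58.993887305259705
[-0.0124 -0.0026 -0.0008  0.0012 -0.0004 -0.001 ]
top [[348.83577828 262.50123981]
 [372.44947141 281.26665425]]
scene [[301.01123474 235.73422229]
 [278.46025022 222.90554157]]
```

View pics/p1.png

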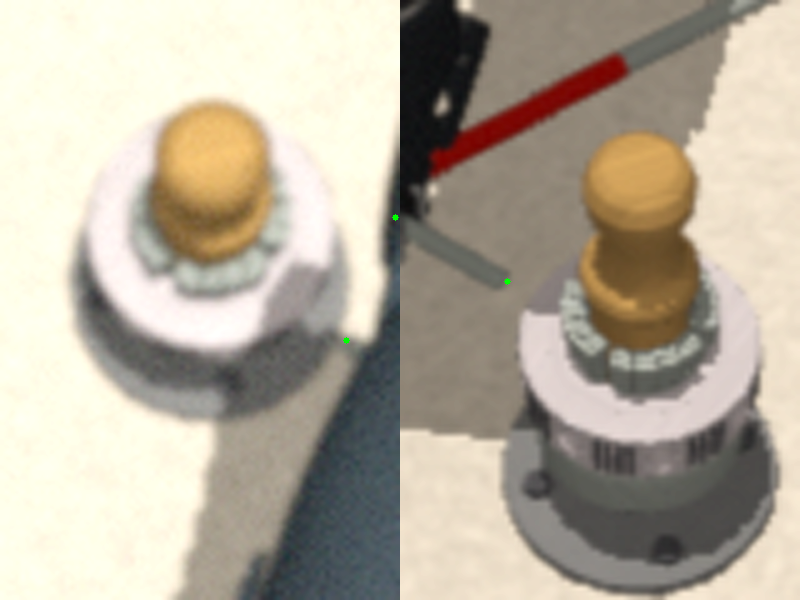

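The tip prediction matches both views, and the bar is level and aligned with the axis. I'll insert gently.

Request:
step_arm(targets=[-0.02,0,0,0,0,0,1,-0.04,0,0,0,0,0,1,-0.055,0,0,0,0,0,1,-0.065,0,0,0,0,0,1,-0.073,0,0,0,0,0,1,-0.08,0,0,0,0,0,1])

```text
time: 7.7
tool_pos: [0.5237, -0.0429, 0.0782]
tool_rot: [-0.485, 0.875, 0.0, -0.0]
wrist_force: [-1.0, 0.0, -0.8]
width: 0.088
grasp_force: 59.1
```

```bash
cat > k.py <<'E'
from workcell import env
from h import *
s=env.read_state();c=np.array([.5794,.0472]);p=s["tool_pos"][:2]-c;F=s["wrist_force"];T=s["torque"]
x=R.from_quat(s["tool_rot"]).as_matrix()[:,0];r=np.hypot(*p)
print("t",s["time"],"r",round(r,4),"phi",np.degrees(np.arctan2(p[1],p[0])).round(2)%360,"yawx",np.degrees(np.arctan2(x[1],x[0])).round(2)%360,"z",s["tool_pos"][2].round(4),"tip r",round(r-.0607,4),"F",F.round(2),"Ftool",R.from_quat(s["tool_rot"]).inv().apply(F).round(2),"T",T.round(3),"Mc",(p[0]*F[1]-p[1]*F[0]+T[2]).round(3), "pxF",(p[0]*F[1]-p[1]*F[0]).round(3))
E
python3 k.py
```

```text
t 7.7 r 0.1059 phi 238.3 yawx 237.99 z 0.0782 tip r 0.0452 F [-1.02  0.05 -0.8 ] Ftool [0.5  0.89 0.8 ] T [0.03  0.326 0.093] Mc -0.001 pxF -0.095
```

Request:
step_arm(targets=[-0.015,0,0,0,0,0,1,-0.027,0,0,0,0,0,1,-0.037,0,0,0,0,0,1,-0.037,0,0,0,0,0,1])

```text
time: 8.1
tool_pos: [0.5297, -0.0331, 0.078]
tool_rot: [-0.485, 0.875, 0.001, -0.0]
wrist_force: [-3.6, 2.4, -1.6]
width: 0.092
grasp_force: 59.3
```

```bash
python3 k.py
```

```text
t 8.1 r 0.0945 phi 238.26999999999998 yawx 238.01 z 0.078 tip r 0.0338 F [-3.61  2.44 -1.57] Ftool [-0.16  4.35  1.57] T [0.539 0.602 0.245] Mc -0.166 pxF -0.411
```

```bash
cat > arc.py <<'E'
# arc.py phi0 r z0 lead start.. : rows for hand azimuths phi (deg) about chuck, tool yaw = phi+lead
import sys
from workcell import env
from h import *
s=env.read_state();c=np.array([.5794,.0472])
p0,z0,r,lead=map(float,sys.argv[1:5])
for f in map(float,sys.argv[5:]):
    a=np.radians(f);z=z0-.0019*np.radians(p0-f)
    m=move(s,[*(c+r*np.array([np.cos(a),np.sin(a)])),z],down(f+lead));print(f,", ".join("%.4f"%v for v in m))
E
python3 arc.py 238.2 .0775 .0945 0 234 230 226 222 218 214
```

```text
234.0 -0.0006, 0.0234, 0.0022, 0.0004, 0.0001, 0.0223
230.0 -0.0029, 0.0453, 0.0027, 0.0004, 0.0000, 0.0445
226.0 -0.0068, 0.0670, 0.0032, 0.0004, 0.0000, 0.0667
222.0 -0.0121, 0.0883, 0.0036, 0.0004, 0.0000, 0.0890
218.0 -0.0189, 0.1092, 0.0041, 0.0004, -0.0000, 0.1112
214.0 -0.0271, 0.1296, 0.0046, 0.0004, -0.0000, 0.1334
```

Request:
step_arm(targets=[0,0.023,0.001,0,0,0.022,1,-0.003,0.045,0.002,0,0,0.0445,1,-0.007,0.067,0.003,0,0,0.067,1,-0.012,0.088,0.0035,0,0,0.089,1,-0.019,0.109,0.004,0,0,0.111,1,-0.027,0.13,0.0045,0,0,0.1335,1,-0.027,0.13,0.0045,0,0,0.1335,1])

```text
time: 8.8
tool_pos: [0.5021, -0.0068, 0.0775]
tool_rot: [-0.291, 0.957, -0.001, 0.001]
wrist_force: [0.4, -5.3, 0.1]
width: 0.091
grasp_force: 59.4
```

```bash
python3 k.py; python3 arc.py 238.2 .0775 .0945 0 210 206 202 198 194 190
```

```text
t 8.8 r 0.0943 phi 214.92 yawx 213.84 z 0.0775 tip r 0.0336 F [ 0.41 -5.33  0.06] Ftool [ 2.63 -4.66 -0.05] T [-0.979 -0.129 -0.214] Mc 0.22 pxF 0.434
210.0 0.0001, 0.0270, 0.0030, -0.0008, 0.0003, 0.0213
206.0 -0.0021, 0.0489, 0.0034, -0.0008, 0.0004, 0.0435
202.0 -0.0059, 0.0706, 0.0038, -0.0007, 0.0004, 0.0658
198.0 -0.0111, 0.0919, 0.0042, -0.0007, 0.0004, 0.0880
194.0 -0.0179, 0.1128, 0.0046, -0.0007, 0.0004, 0.1102
190.0 -0.0260, 0.1332, 0.0050, -0.0007, 0.0005, 0.1324
```

Request:
step_arm(targets=[0,0.023,0.0005,0,0,0.022,1,-0.003,0.045,0.001,0,0,0.0445,1,-0.007,0.067,0.0015,0,0,0.067,1,-0.012,0.088,0.002,0,0,0.089,1,-0.019,0.109,0.0025,0,0,0.111,1,-0.027,0.13,0.003,0,0,0.1335,1,-0.027,0.13,0.003,0,0,0.1335,1])

```text
time: 9.5
tool_pos: [0.4868, 0.0303, 0.0763]
tool_rot: [-0.086, 0.996, -0.001, 0.001]
wrist_force: [-0.7, -5.1, -0.1]
width: 0.091
grasp_force: 59.7
```

```bash
python3 k.py
```

```text
t 9.5 r 0.0942 phi 190.33 yawx 189.92 z 0.0763 tip r 0.0335 F [-0.74 -5.13 -0.15] Ftool [ 1.61 -4.93  0.15] T [-1.004  0.014 -0.314] Mc 0.149 pxF 0.463
```

Still slack, so continue.

Request:
step_arm(targets=[0,0.023,0.0005,0,0,0.022,1,-0.003,0.045,0.001,0,0,0.0445,1,-0.007,0.067,0.0015,0,0,0.067,1,-0.012,0.088,0.002,0,0,0.089,1,-0.019,0.109,0.0025,0,0,0.111,1,-0.027,0.13,0.003,0,0,0.1335,1,-0.027,0.13,0.003,0,0,0.1335,1])

```text
time: 10.2
tool_pos: [0.4879, 0.0701, 0.0753]
tool_rot: [0.122, 0.992, -0.0, 0.0]
wrist_force: [-1.1, -5.5, 0.6]
width: 0.093
grasp_force: 60.0
```

```bash
python3 k.py
```

```text
t 10.2 r 0.0943 phi 165.96 yawx 165.96 z 0.0753 tip r 0.0336 F [-1.07 -5.5   0.59] Ftool [-0.3  -5.6  -0.59] T [-1.119  0.023 -0.299] Mc 0.229 pxF 0.528
```

Request:
step_arm(targets=[0,0.023,0.0005,0,0,0.022,1,-0.003,0.045,0.001,0,0,0.0445,1,-0.007,0.067,0.0015,0,0,0.067,1,-0.012,0.088,0.002,0,0,0.089,1,-0.019,0.109,0.0025,0,0,0.111,1,-0.027,0.13,0.003,0,0,0.1335,1,-0.027,0.13,0.003,0,0,0.1335,1])

```text
time: 10.9
tool_pos: [0.5051, 0.1058, 0.0742]
tool_rot: [0.326, 0.945, -0.001, -0.0]
wrist_force: [-1.8, -5.7, 1.2]
width: 0.091
grasp_force: 60.1
```

```bash
python3 k.py
```

```text
t 10.9 r 0.0946 phi 141.77 yawx 141.93 z 0.0742 tip r 0.0339 F [-1.77 -5.68  1.24] Ftool [-2.11 -5.56 -1.23] T [-1.075  0.303 -0.344] Mc 0.182 pxF 0.526
```

Request:
step_arm(targets=[0,0.023,0.0005,0,0,0.022,1,-0.003,0.045,0.001,0,0,0.0445,1,-0.007,0.067,0.0015,0,0,0.067,1,-0.012,0.088,0.002,0,0,0.089,1,-0.019,0.109,0.0025,0,0,0.111,1,-0.027,0.13,0.003,0,0,0.1335,1,-0.027,0.13,0.003,0,0,0.1335,1])

```text
time: 11.6
tool_pos: [0.5352, 0.1313, 0.0731]
tool_rot: [0.516, 0.857, -0.001, -0.0]
wrist_force: [-2.5, -3.6, 1.9]
width: 0.094
grasp_force: 60.1
```

```bash
python3 k.py;python3 m.py
```

```text
t 11.6 r 0.095 phi 117.75 yawx 117.9 z 0.0731 tip r 0.0343 F [-2.48 -3.64  1.9 ] Ftool [-2.05 -3.9  -1.9 ] T [-1.065  0.583 -0.319] Mc 0.051 pxF 0.37
11.6 [0.5352 0.1313 0.0731] yaw [ 1.179e+02  2.000e-02 -1.799e+02] [ 0.24  0.38 -0.23  0.96 -0.    1.32] F [-2.48 -3.64  1.9 ] T [-1.065  0.583 -0.319] 0.09396605479839716 60.13104557991028
```

Request:
step_arm(targets=[0,0.023,0,0,0,0.022,1,-0.003,0.045,0,0,0,0.0445,1,-0.007,0.067,-0.0005,0,0,0.067,1,-0.012,0.088,-0.001,0,0,0.089,1,-0.019,0.109,-0.001,0,0,0.111,1,-0.027,0.13,-0.001,0,0,0.1335,1,-0.027,0.13,-0.001,0,0,0.1335,1,-0.027,0.13,-0.001,0,0,0.1335,1])

```text
time: 12.4
tool_pos: [0.5722, 0.1422, 0.0729]
tool_rot: [0.682, 0.731, -0.001, -0.001]
wrist_force: [-5.9, -3.2, 0.4]
width: 0.093
grasp_force: 60.0
```

```bash
python3 k.py;python3 m.py
```

```text
t 12.4 r 0.0953 phi 94.35 yawx 94.0 z 0.0729 tip r 0.0346 F [-5.9  -3.19  0.43] Ftool [-2.78 -6.11 -0.41] T [-0.816  1.013 -0.26 ] Mc 0.323 pxF 0.583
12.4 [0.5722 0.1422 0.0729] yaw [ 9.400e+01  2.000e-02 -1.798e+02] [ 0.24  0.44 -0.13  1.    0.    1.74] F [-5.9  -3.19  0.43] T [-0.816  1.013 -0.26 ] 0.0926150657723327 59.99675095081329
```

Contact has begun (about 0.32 N m). I'll withdraw and move back two holes.

Request:
step_arm(targets=[0.03,-0.003,0,0,0,0,1,0.06,-0.003,0,0,0,0,1,0.09,-0.003,0,0,0,0,1,0.12,-0.003,0,0,0,0,1,0.12,-0.003,0,0,0,0,1])

```text
time: 12.9
tool_pos: [0.5705, 0.1805, 0.0737]
tool_rot: [0.682, 0.731, 0.0, -0.0]
wrist_force: [0.2, -0.0, -1.6]
width: 0.095
grasp_force: 59.1
```

```bash
python3 k.py;python3 arc.py 95 .0729 .131 0 101 109 117 125 133 141 149 157 165 173 181 185 | sed 's/0.0[0-9]*, -*0.000[0-9], -*0.000[0-9],/&/'
```

```text
t 12.9 r 0.1336 phi 93.82 yawx 93.93 z 0.0737 tip r 0.0729 F [ 0.15 -0.04 -1.6 ] Ftool [-0.06  0.15  1.6 ] T [ 0.014 -0.008  0.035] Mc 0.015 pxF -0.02
101.0 -0.0118, -0.0546, 0.0020, 0.0002, -0.0002, -0.0393
109.0 -0.0236, -0.1144, 0.0011, 0.0002, -0.0002, -0.0837
117.0 -0.0435, -0.1720, 0.0001, 0.0002, -0.0002, -0.1282
125.0 -0.0712, -0.2262, -0.0008, 0.0003, -0.0002, -0.1726
133.0 -0.1062, -0.2761, -0.0017, 0.0003, -0.0002, -0.2171
141.0 -0.1478, -0.3206, -0.0027, 0.0003, -0.0001, -0.2615
149.0 -0.1952, -0.3589, -0.0036, 0.0003, -0.0001, -0.3060
157.0 -0.2474, -0.3902, -0.0046, 0.0003, -0.0001, -0.3504
165.0 -0.3036, -0.4139, -0.0055, 0.0003, -0.0001, -0.3949
173.0 -0.3624, -0.4296, -0.0065, 0.0003, -0.0001, -0.4393
181.0 -0.4229, -0.4369, -0.0074, 0.0003, -0.0000, -0.4837
185.0 -0.4534, -0.4374, -0.0079, 0.0003, -0.0000, -0.5060
```

Request:
step_arm(targets=[-0.012,-0.055,0.002,0,0,-0.039,1,-0.024,-0.114,0.002,0,0,-0.084,1,-0.044,-0.172,0.002,0,0,-0.128,1,-0.071,-0.226,0.002,0,0,-0.173,1,-0.106,-0.276,0.002,0,0,-0.217,1,-0.148,-0.321,0.002,0,0,-0.2615,1,-0.195,-0.359,0.002,0,0,-0.306,1,-0.247,-0.39,0.002,0,0,-0.35,1,-0.304,-0.414,0.002,0,0,-0.395,1,-0.362,-0.43,0.002,0,0,-0.439,1,-0.423,-0.437,0.002,0,0,-0.484,1,-0.453,-0.4375,0.002,0,0,-0.506,1])

```text
time: 14.1
tool_pos: [0.4482, 0.0335, 0.0733]
tool_rot: [-0.045, 0.999, -0.0, 0.0]
wrist_force: [0.2, 0.8, -1.6]
width: 0.09
grasp_force: 59.0
```

```bash
python3 k.py; python3 arc.py 185 .0731 .131 0 185; python3 - <<'E'
from workcell import env
from h import *
o=np.zeros((500,800,3),np.uint8)
for i,(n,u,v) in enumerate((("top",320,260),("scene",325,230))):
    d=env.get_image(n);s=env.read_state()
    p=s["tool_pos"]+[0,0,.017];Rm=R.from_quat(s["tool_rot"]).as_matrix();t=p-Rm[:,0]*.0607
    uv=proj(d,[t,p])
    a=cv2.resize(d["color"][v-50:v+50,u-40:u+40],None,fx=5,fy=5,interpolation=cv2.INTER_CUBIC);o[:,i*400:i*400+400]=np.clip(a*1.5,0,255)
    for q in uv: cv2.circle(o,(int((q[0]-u+40.5)*5)+i*400,int((q[1]-v+50.5)*5)),3,(0,255,0),-1)
cv2.imwrite("pics/p2.png",o)
E
```

```text
t 14.1 r 0.1319 phi 185.96 yawx 185.18 z 0.0733 tip r 0.0712 F [ 0.21  0.84 -1.59] Ftool [-0.29  0.82  1.59] T [0.093 0.006 0.025] Mc -0.082 pxF -0.108
185.0 -0.0030, 0.0073, 0.0008, -0.0001, 0.0002, 0.0010
```

View pics/p2.png

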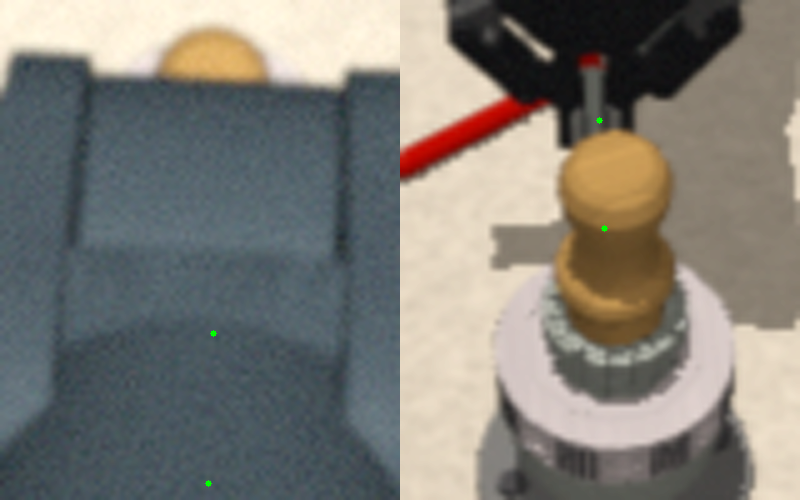

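The bar sits as expected in the hand, with the border where predicted. I'll measure the collar's phase by the change since the start.

```bash
python3 - <<'E'
from workcell import env
from h import *
d=env.get_image("scene");c=np.array([.5794,.0472])
az=np.linspace(-55,60,461)
def prof(A,dz):
    zz=np.linspace(.088,.100,13)-dz;a,zg=np.meshgrid(np.radians(az),zz)
    uv=proj(d,np.c_[(c[0]+.05*np.cos(a)).ravel(),(c[1]+.05*np.sin(a)).ravel(),zg.ravel()]).astype(np.float32).reshape(13,-1,2)
    w=cv2.remap(A.astype(np.float32).mean(2),uv[...,0],uv[...,1],cv2.INTER_LINEAR).mean(0)
    return w-cv2.GaussianBlur(w[None],(0,0),60)[0]
A=np.mean([env.get_image("scene")["color"].astype(float) for _ in range(6)],0)
p0=prof(cv2.imread("pics/scene0.png"),0);p1=prof(A,.0048)
for p in(p0,p1):
    m=abs(az-2)<46;f=(p[m]*np.exp(-1j*8*np.radians(az[m]))).sum();print("bright-phase",(np.degrees(-np.angle(f)*-1)/8*-1)%45,abs(f))
E
```

```text
bright-phase 11.375074237879979 3393.1612510226746
bright-phase 5.751375037279944 3545.665683238905
```

```bash
python3 k.py; python3 arc.py 186 .0731 .0 0 186 >/dev/null; for r in .118 .106 .095; do python3 arc.py 186 .0731 $r 0 186;done
```

```text
t 14.55 r 0.1316 phi 185.28 yawx 184.88 z 0.0731 tip r 0.0709 F [ 1.06  0.07 -1.79] Ftool [-1.06 -0.02  1.79] T [ 0.039 -0.031  0.023] Mc 0.027 pxF 0.004
186.0 -0.0455, -0.0046, -0.0002, 0.0001, -0.0000, -0.0062
186.0 -0.0855, -0.0038, -0.0002, 0.0001, -0.0000, -0.0062
186.0 -0.1222, -0.0031, -0.0002, 0.0001, -0.0000, -0.0062
```

Request:
step_arm(targets=[-0.025,-0.005,0,0,0,-0.006,1,-0.045,-0.0045,0,0,0,-0.006,1,-0.06,-0.004,0,0,0,-0.006,1,-0.072,-0.004,0,0,0,-0.006,1,-0.084,-0.004,0,0,0,-0.006,1])

```text
time: 15.05
tool_pos: [0.4738, 0.0356, 0.073]
tool_rot: [-0.052, 0.999, 0.0, -0.0]
wrist_force: [-0.3, 0.1, -0.8]
width: 0.091
grasp_force: 59.1
```

```bash
python3 k.py
```

```text
t 15.05 r 0.1062 phi 186.29 yawx 185.95 z 0.073 tip r 0.0455 F [-0.31  0.1  -0.8 ] Ftool [0.3  0.13 0.8 ] T [-0.003 -0.018  0.024] Mc 0.01 pxF -0.014
```

Request:
step_arm(targets=[-0.015,0,0,0,0,0,1,-0.03,0,0,0,0,0,1,-0.038,0,0,0,0,0,1,-0.038,0.01,0,0,0,0.01,1,-0.039,0.032,0,0,0,0.032,1,-0.042,0.054,0.001,0,0,0.0545,1,-0.046,0.076,0.0015,0,0,0.077,1,-0.05,0.097,0.002,0,0,0.099,1,-0.05,0.097,0.002,0,0,0.099,1,-0.05,0.097,0.002,0,0,0.099,1])

```text
time: 16.05
tool_pos: [0.4858, 0.0646, 0.0726]
tool_rot: [0.104, 0.995, -0.002, 0.001]
wrist_force: [1.3, -7.7, 0.3]
width: 0.084
grasp_force: 60.4
```

```bash
python3 k.py
```

```text
t 16.05 r 0.0952 phi 169.46 yawx 168.05 z 0.0726 tip r 0.0345 F [ 1.3  -7.74  0.35] Ftool [-2.87 -7.3  -0.32] T [-1.662 -0.305 -0.351] Mc 0.351 pxF 0.701
```

Request:
step_arm(targets=[0,0.017,0.0005,0,0,0.0165,1,-0.002,0.034,0.001,0,0,0.033,1,-0.005,0.051,0.001,0,0,0.05,1,-0.007,0.067,0.0015,0,0,0.067,1,-0.007,0.067,0.0015,0,0,0.067,1,-0.007,0.067,0.0015,0,0,0.067,1])

```text
time: 16.65
tool_pos: [0.4912, 0.0832, 0.0719]
tool_rot: [0.208, 0.978, -0.002, 0.0]
wrist_force: [-1.4, -11.7, 0.6]
width: 0.093
grasp_force: 61.3
```

```bash
cat > avg.py <<'E'
from workcell import env
from h import *
c=np.array([.5794,.0472]);L=[]
for _ in range(6):
    env.get_image("top");s=env.read_state();p=s["tool_pos"][:2]-c;F=s["wrist_force"];L.append([p[0]*F[1]-p[1]*F[0]+s["torque"][2],*F])
L=np.array(L);print("Mc avg",L.mean(0).round(3),"std",L.std(0).round(3),L[:,0].round(3))
E
python3 k.py;python3 avg.py
```

```text
t 16.65 r 0.0953 phi 157.83 yawx 155.95 z 0.0719 tip r 0.0346 F [ -1.43 -11.73   0.61] Ftool [ -3.48 -11.3   -0.55] T [-2.274  0.126 -0.492] Mc 0.595 pxF 1.087
Mc avg [  0.553  -1.214 -11.054   1.215] std [0.045 0.399 0.416 0.25 ] [0.528 0.654 0.534 0.53  0.533 0.542]
```

Request:
step_arm(targets=[0,0.011,0.0005,0,0,0.011,1,-0.001,0.022,0.0005,0,0,0.022,1,-0.002,0.034,0.001,0,0,0.033,1,-0.003,0.045,0.001,0,0,0.0445,1,-0.003,0.045,0.001,0,0,0.0445,1,-0.003,0.045,0.001,0,0,0.0445,1])

```text
time: 17.55
tool_pos: [0.4967, 0.0945, 0.0714]
tool_rot: [0.276, 0.961, -0.003, -0.0]
wrist_force: [-3.0, -14.0, 2.6]
width: 0.09
grasp_force: 62.3
```

```bash
python3 k.py;python3 avg.py
```

```text
t 17.55 r 0.0953 phi 150.23 yawx 147.92 z 0.0714 tip r 0.0346 F [ -2.95 -14.02   2.57] Ftool [ -4.94 -13.46  -2.49] T [-2.745  0.502 -0.558] Mc 0.742 pxF 1.3
Mc avg [  0.702  -3.59  -13.697   2.368] std [0.027 0.3   0.403 0.501] [0.708 0.677 0.758 0.692 0.679 0.696]
```

Request:
step_arm(targets=[0,0.008,0,0,0,0.008,1,-0.001,0.0165,0,0,0,0.0165,1,-0.001,0.0165,0,0,0,0.0165,1,-0.001,0.0165,0,0,0,0.0165,1])

```text
time: 18.25
tool_pos: [0.4988, 0.0982, 0.0712]
tool_rot: [0.301, 0.954, -0.003, -0.001]
wrist_force: [-5.3, -15.0, 2.4]
width: 0.094
grasp_force: 62.7
```

```bash
python3 k.py;python3 avg.py
```

```text
t 18.25 r 0.0954 phi 147.66 yawx 144.93 z 0.0712 tip r 0.0347 F [ -5.26 -14.95   2.36] Ftool [ -4.29 -15.27  -2.25] T [-2.948  0.855 -0.634] Mc 0.839 pxF 1.474
Mc avg [  0.748  -5.002 -14.673   2.891] std [0.062 0.554 0.561 0.383] [0.633 0.81  0.728 0.766 0.733 0.82 ]
```

The collar holds at about 0.75 N m with the bar still. I'll relax and withdraw.

Request:
step_arm(targets=[0,-0.008,-0.001,0,0,-0.008,1,0,-0.014,-0.002,0,0,-0.014,1,0,-0.014,-0.002,0,0,-0.014,1,0.03,-0.014,-0.002,0,0,-0.014,1,0.06,-0.014,-0.002,0,0,-0.014,1,0.1,-0.014,-0.002,0,0,-0.014,1,0.16,-0.014,-0.002,0,0,-0.014,1,0.2,-0.014,-0.002,0,0,-0.014,1,0.2,-0.014,-0.002,0,0,-0.014,1])

```text
time: 19.45
tool_pos: [0.4474, 0.1332, 0.0724]
tool_rot: [0.278, 0.961, 0.0, -0.0]
wrist_force: [-0.1, -0.1, -1.8]
width: 0.093
grasp_force: 59.3
```

```bash
python3 k.py; python3 m.py .42 .20 .13 171.2 .4655 .2783 .12 171.2
```

```text
t 19.45 r 0.1576 phi 146.91 yawx 147.73 z 0.0724 tip r 0.0969 F [-0.14 -0.1  -1.84] Ftool [ 0.07 -0.16  1.84] T [-0.046 -0.08  -0.033] Mc -0.008 pxF 0.025
19.45 [0.4474 0.1332 0.0724] yaw [ 1.4773e+02 -5.0000e-02 -1.7999e+02] [ 0.29  0.25 -0.43  0.89  0.    0.85] F [-0.14 -0.1  -1.84] T [-0.046 -0.08  -0.033] 0.09302109181137357 59.316192269325256
[ 0.1962  0.1394 -0.1919 -0.     -0.0003 -0.1304]
[ 2.073e-01  4.411e-01 -1.586e-01 -0.000e+00 -3.000e-04 -1.304e-01]
```

Request:
step_arm(targets=[0.1,0.07,-0.1,0,0,-0.04,1,0.196,0.14,-0.19,0,0,-0.08,1,0.2,0.26,-0.17,0,0,-0.12,1,0.206,0.38,-0.16,0,0,-0.13,1,0.207,0.441,-0.158,0,0,-0.13,1,0.207,0.441,-0.158,0,0,-0.13,1,0.207,0.441,-0.158,0,0,-0.13,1])

```text
time: 20.15
tool_pos: [0.4671, 0.2771, 0.1194]
tool_rot: [0.078, 0.997, -0.0, -0.0]
wrist_force: [-0.5, -1.1, -0.9]
width: 0.09
grasp_force: 59.3
```

```bash
python3 m.py .4655 .2783 .04 171.2 .4655 .2783 .019 171.2; python3 - <<'E'
from workcell import env
from h import *
d=env.get_image("scene");s=env.read_state()
# bar axis: red and steel pixels -> plane z=tool z+.017
zb=s["tool_pos"][2]+.017
p=s["tool_pos"]+[0,0,.017];x=R.from_quat(s["tool_rot"]).as_matrix()[:,0]
uv=proj(d,[p-x*.0607,p,p+x*.0293,p+x*.119])
u,v=420,200;a=np.clip(cv2.resize(d["color"][v-60:v+60,u-60:u+60],None,fx=5,fy=5,interpolation=cv2.INTER_CUBIC)*1.5,0,255).astype(np.uint8)
for q in uv: cv2.circle(a,(int((q[0]-u+60.5)*5),int((q[1]-v+60.5)*5)),3,(0,255,0),-1)
cv2.imwrite("pics/r1.png",a)
E
```

```text
20.15 [0.4671 0.2771 0.1194] yaw [ 1.7106e+02 -4.0000e-02 -1.7996e+02] [ 0.54  0.33 -0.18  1.06 -0.    0.69] F [-0.47 -1.13 -0.89] T [0.061 0.018 0.015] 0.08962882008542848 59.270809292793274
[ 5.800e-03  3.200e-03  2.646e-01 -2.000e-04 -2.000e-04 -8.000e-04]
[ 5.700e-03  3.200e-03  3.346e-01 -2.000e-04 -2.000e-04 -8.000e-04]
```

View pics/r1.png

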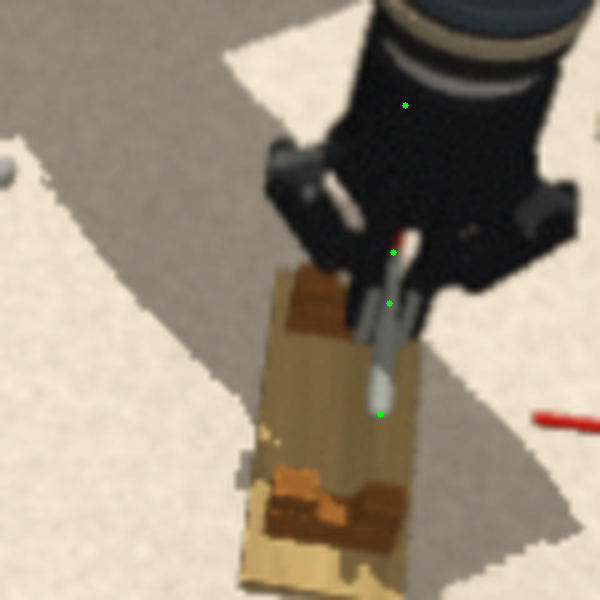

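The tip (380,412) and border match the prediction, so the bar did not slip. Lower it.

Request:
step_arm(targets=[0.005,0.003,0.1,0,0,-0.001,1,0.005,0.003,0.2,0,0,-0.001,1,0.005,0.003,0.26,0,0,-0.001,1,0.005,0.003,0.29,0,0,-0.001,1,0.005,0.003,0.315,0,0,-0.001,1,0.005,0.003,0.335,0,0,-0.001,1,0.005,0.003,0.335,0,0,-0.001,1])

```text
time: 20.9
tool_pos: [0.4663, 0.2781, 0.0192]
tool_rot: [0.077, 0.997, 0.0, -0.0]
wrist_force: [-0.2, 0.6, -1.3]
width: 0.092
grasp_force: 59.3
```

```bash
python3 m.py
```

```text
20.9 [0.4663 0.2781 0.0192] yaw [171.18  -0.   180.  ] [ 0.54  0.42 -0.33  0.82  0.    0.69] F [-0.18  0.65 -1.31] T [ 0.021 -0.071  0.014] 0.0921395416922732 59.28846716880798
```

Request:
step_arm(targets=[0,0,0.004,0,0,0,1,0,0,0.004,0,0,0,0.7,0,0,0.004,0,0,0,0.5,0,0,0.004,0,0,0,0,0,0,0.004,0,0,0,-1,0,0,0.004,0,0,0,-1,0,0,0.004,0,0,0,-1,0,0,0.004,0,0,0,-1])

```text
time: 21.7
tool_pos: [0.4662, 0.2783, 0.018]
tool_rot: [0.077, 0.997, 0.0, -0.0]
wrist_force: [-0.2, 0.5, -0.5]
width: 1.002
grasp_force: 0.0
```

Request:
step_arm(targets=[0,0,-0.05,0,0,0,-1,0,0,-0.15,0,0,0,-1,0,0,-0.3,0,0,0,-1,0,0,-0.45,0,0,0,-1,0.3,0.2,-0.6,0,0,0,-1,0.5,0.2,-0.6,0,0,0,-1,0.5,0.2,-0.6,0,0,0,-1,0.5,0.2,-0.6,0,0,0,-1])

```text
time: 22.5
tool_pos: [0.3244, 0.3617, 0.1993]
tool_rot: [0.076, 0.997, 0.001, -0.0]
wrist_force: [1.1, -0.1, 0.2]
width: 1.002
grasp_force: 0.0
```

```bash
python3 m.py; python3 - <<'E'
from workcell import env
from h import *
o=np.zeros((500,800,3),np.uint8)
for i,(n,u,v) in enumerate((("scene",428,225),("scene",325,240))):
    d=env.get_image(n);o[:,i*400:i*400+400]=np.clip(cv2.resize(d["color"][v-50:v+50,u-40:u+40],None,fx=5,fy=5,interpolation=cv2.INTER_CUBIC)*1.5,0,255)
cv2.imwrite("pics/e1.png",o)
E
```

```text
22.5 [0.3244 0.3617 0.1993] yaw [ 1.7132e+02 -1.0000e-02  1.7992e+02] [ 0.84  0.18 -0.17  1.22  0.    0.99] F [ 1.1  -0.05  0.17] T [ 0.073 -0.003 -0.001] 1.0020648292873389 0.0
```

View pics/e1.png

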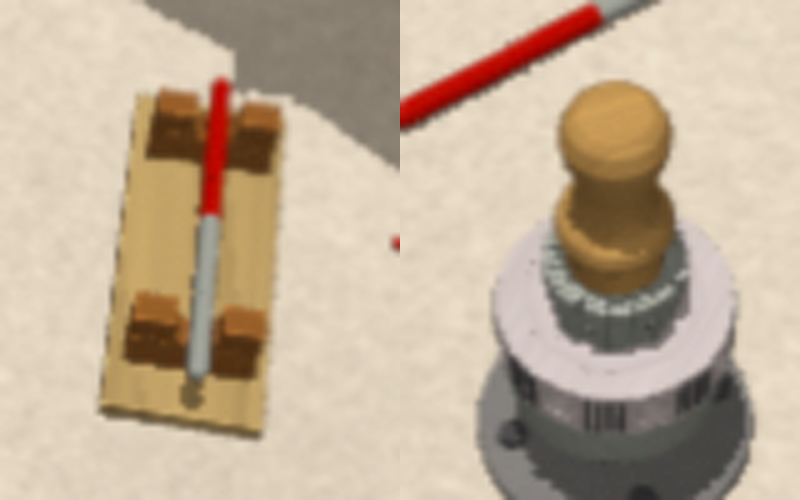

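The bar lies in both notches (border near (208,215), tip near (198,375)), and the spindle stands upright in the closed jaws. I'll hand it in.

```bash
python3 -c "
from workcell import env
print(env.job_done())"
```

```text
the job is handed in; nothing more can be done
None
```

I tightened the collar to about 0.75 N m (bar held still), laid the bar back in both notches of its rest, and handed the job in after about 22.6 s; no verdict came back.

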